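# Open the clipped heel box at the cobbler's bench

## Task

Open the wooden box that has a sprung wire clip on each end: flip both clips outwards off the lid until they snap down open, then lift the lid off by its bridge handle. Set the lid down gently, right way up, in the middle of the square cork mat, and let go of it.

Things in the scene. Friction and masses are not known exactly. Their poses are not given: they have to be found in the camera images.
- heel_box: Wooden box, 130 (x) x 206 (y) x 70 mm, screwed to the bench left or right, turned up to 17 deg; a sprung clip on each y end. Origin: centre of its underside, z up. Clips pivot 108 mm from its middle, 42 mm up. Open, they lie out at 1.9 rad, tab centres 33 mm above the bench and 163 mm from the middle, and stay there.
- lid_grip (a point): Centre of the bridge handle bar on the box's loose plywood lid (about 200 g), axes as the box's: bar 18 mm wide (x), 60 long (y), 18 high, on two posts; centre 32 mm above the lid's top, 44 above its underside. Lid 130 x 206 mm, its top 76 mm above the bench when shut; a plug under it sits 6 mm deep in the box: lift straight up.
- clip_l_tab (a point): Centre of the upright steel tab (44 wide, 33 high, 3 thick) of the clip at the box's +y end. Shut: 99 mm from the box's middle, 97 mm up, lower edge just above the lid, leaning 17 deg out; lid clear between tab and handle. Push it outwards (2 to 5 N, at or below centre): past 30 mm (0.55 rad) its over-centre spring snaps it open. Site y points outwards while shut.
- clip_r_tab (a point): The same tab, turned round, on the clip at the box's -y end: push it outwards, along the box's -y. This point's y points outwards while shut.
- mat_top (a point): Centre of the top face of the square cork mat, 220 x 220 mm, 6 mm thick, fixed to the bench on the other side from the clipped box. z is up. Nothing stands on it.
There are look-alikes about, which are no part of the job. What is shaped like the part that bears lid_grip but orange or red is not meant.

How it is judged (in metres and radians):
On the way, in this order (a step that is already met when the one before it is completed fails the run):
1. both clips flipped open while the lid still sits on the box (height (world z) of each of clip_l_tab, clip_r_tab below 0.05 m and height (world z) of lid_grip below 0.118 m), for 0.2 s.
2. the lid lifted clear of the box (height (world z) of each of clip_l_tab, clip_r_tab below 0.05 m and height (world z) of lid_grip above 0.15 m), for 0.1 s.
At the end, for the whole second after the job is handed in: Both clips stand open (tab centres lower than 50 mm above the bench); the lid lies flat and right way up (within 6 degrees) on the cork mat, its handle within 40 mm of the mat's centre, at rest and released (height (world z) of each of clip_l_tab, clip_r_tab below 0.05 m and horizontal distance between lid_grip and mat_top below 0.04 m and height (world z) of lid_grip between 0.043 and 0.057 m and angle between lid_grip's own z axis and vertical below 0.1 rad and distance of lid_grip from where it was at the start of the episode above 0.1 m); the robot touches nothing.
It fails at once if the lid forced up (more than 15 mm) while a clip is still over it (height (world z) of lid_grip above 0.125 m and height (world z) of any of clip_l_tab, clip_r_tab above 0.07 m).
It fails at once if the lid dropped: let go and falling faster than 0.8 m/s (a fall of more than about 30 mm) (linear speed of lid above 0.8 m/s and contact force between the fingers and lid below 0.3 N).
It also fails if it takes over 59 s, if anything falls off the work surface, if the arm or the gripper's body presses on something with over 40 N, if the wrist force passes 120 N, or if a joint passes its speed limit or range.

## Robot

A 7-joint arm with a two-finger parallel gripper is mounted at the origin on the work surface. World frame = base frame: x ahead of the robot, y to its left, z up, the work surface at z = 0. Lengths are in mm, angles in degrees, forces in N, time in s.
With the tool pointing down it reaches from about 400 to 850 mm from the base axis. Payload 10.4 kg.
Tool frame: the origin (TCP) lies on the centre line of the jaws, within the pads' length; the fingertips stand robot.finger_overhang ahead of it and the grasp point (between the pads) is the TCP (robot.finger_overhang is the distance from the TCP to the fingertips, in mm); z points along the fingers, x is the direction in which the jaws open and shut, and the axes are right-handed (so a half turn about z gives the same grasp; the last joint's range is limited). The gripper opens to 87 mm and grips with 3 to 60 N. Pads are 19 mm wide; open, the fingers measure 117 mm over their backs; the gripper's body (75 mm by 190 mm) begins 51 mm behind the grasp point.
Start: joints at [-76.295, 19.034, -3.707, 83.658, 1.238, 77.344, -5.071], TCP at [161.748, 603.731, 206.176] pointing down, gripper open.
Joint ranges: [-148.97, 148.97], [-28.65, 121.19], [-84.17, 76.75], [9.2, 138.47], [-72.65, 252.65], [3.7, 117.97], [-149.18, 149.18]. Speed limits (degrees/s): [127.2, 127.2, 159.86, 159.86, 180, 180, 180].

## Interface

Orientations are given as a 3x3 rotation matrix whose columns are the frame's x, y, z axes.
In Python, from station import robot, vision gives the robot as it stands. The module is installed in compiled form; this text tells all that it offers.
- The arm moves only by the shell command python3 -m creep 'ROWS' [OPENING] [FORCE]. ROWS is JSON, a list that holds one entry, the list of rows, each a list of 4 numbers: the shift along the tool's x, y, z in units of 50 mm (1.0 is 50 mm), then the turn about the tool's z in units of 8 degrees (1.0 is 8 degrees). A call has 1 to 12 rows; each row shifts and turns the commanded pose from where the row before left it, along the tool's axes as they then stand; what a row does not reach is not made up. A row lasts 1/10 s, in which the tool goes at most 50 mm and 8.59 degrees, less where a joint would pass 70% of its speed; a pose out of reach is approached as far as the arm can. A call is refused whole if a number of a shift passes 1 or a number of a turn 1, either way. A call with a gripper value outside its range is refused whole. OPENING is the closure, from 0 (fully open) to 1 (shut), set as the call begins (- or left out, the last holds). The fingers move at their own pace and stop on an object; FORCE is the grip in N (left out, the last holds). Time passes only in rows, so rows that do not move let the fingers close. It gives the time, the measured TCP pose, the force and the opening at its end, in the units of the state.
- robot.get_state(): the state, without advancing time (a new reading comes with each control period).
- vision.snapshot(name): name is "side" or "top" or "wrist"; returns a dict with "frame" (384x512x3 uint8, red, green, blue), "fx", "fy", "cx", "cy" (pixels), "distortion" ([k1, k2, p1, p2, k3] as OpenCV has them; the pictures are not rectified), "rvec" (rotation vector, rad) and "tvec" (3), from world to camera coordinates, as OpenCV has them; the wrist camera has in their place "mount" (4x4, takes a point from camera to tool coordinates, whose origin is the TCP and whose axes are the tool frame's). Camera axes: x right, y down, z forward; pixel columns grow to the right and rows downward; lengths in mm; the calibration is good to about 2 mm. A picture is of the moment at which its call begins: read the wrist's pose just before it. There is no depth.
- robot.job_done(): hands the job in, once; it reports no verdict.
The state is a dict: "t": time; "joints": joint angles; "joint_velocities": joint speeds; "joint_efforts": joint torques, N m; "tool_pos": TCP position; "orientation": TCP orientation; "wrist_force": force on the tool from outside, world axes, zero at the start; "torque": the same for the moment, N m; "gripper_width": opening from 0.0 (shut) to 1.0 (fully open).
Only numpy, scipy, OpenCV 4.12 (cv2) and the standard library are available. Lean on these libraries where they do the work, as an engineer would, in place of code of your own. Each camera call takes 0.05 s, during which the arm holds its last target.

## Working session

There is one attempt and no reset: what is moved stays moved. The work goes in short steps, Python scripts to look and compute and a shell command to move; the robot and the scene stay as the last step left them, time stands still between calls to the robot, and variables do not carry over. Pictures are saved under pics/ and viewed, and the job is handed in when it is done.

```bash
mkdir -p pics
python3 - <<'E'
from station import robot, vision
import cv2
s=robot.get_state(); print(s); print(robot.finger_overhang)
for n in ("top","side","wrist"):
    d=vision.snapshot(n); cv2.imwrite(f"pics/{n}0.png",d["frame"][:,:,::-1])
    print(n,{k:v for k,v in d.items() if k!="frame"})
E
```

```text
{'t': 0.0, 'joints': array([-76.29412606,  19.07167243,  -3.70872875,  83.70738644,
         1.23622832,  77.3429321 ,  -5.06928003]), 'joint_velocities': array([-0.01545275,  0.0845818 ,  0.00730288, -0.10273133,  0.0632738 ,
        0.05134858,  0.01801369]), 'joint_efforts': array([ 1.01991063e-04, -6.23263764e+01,  2.46049563e-02, -3.89904070e+01,
       -6.14068843e-02,  3.96992743e-02,  1.32285600e-04]), 'tool_pos': array([161.64250271, 603.2987143 , 205.3458081 ]), 'orientation': array([[ 2.58765280e-01,  9.65940172e-01, -3.37623425e-04],
       [ 9.65939166e-01, -2.58765498e-01, -1.39442986e-03],
       [-1.43430112e-03,  3.47063447e-05, -9.99998971e-01]]), 'wrist_force': array([ 0.7810734 , -0.29636677, -0.25941597]), 'torque': array([-0.0109099 , -0.02378858, -0.01467408]), 'gripper_width': 1.0012627743353906}
19.0
top {'fx': 452.69497051121465, 'fy': 452.69497051121465, 'cx': 256.8858563698846, 'cy': 193.27041329295162, 'distortion': array([0.00639048, 0.        , 0.        , 0.        , 0.        ]), 'rvec': array([ 2.20131643, -2.18648717,  0.06047957]), 'tvec': array([ 
[... 205 characters left out ...]
.        ,  0.        ,  0.        ]), 'rvec': array([ 2.20863282, -0.54462964,  0.24001814]), 'tvec': array([-334.47987043,  172.7165876 , 1035.98134697])}
wrist {'fx': 286.795656394098, 'fy': 286.795656394098, 'cx': 257.13242271726733, 'cy': 189.029956490737, 'distortion': array([-0.00643665,  0.        ,  0.        ,  0.        ,  0.        ]), 'mount': array([[ 9.99998801e-01, -1.28706719e-03, -8.60704690e-04,
         2.93376183e-01],
       [ 1.47058437e-03,  9.63456327e-01,  2.67861427e-01,
        -7.31633360e+01],
       [ 4.84495725e-04, -2.67862372e-01,  9.63457064e-01,
        -1.78817260e+02],
       [ 0.00000000e+00,  0.00000000e+00,  0.00000000e+00,
         1.00000000e+00]])}
```

View pics/top0.png

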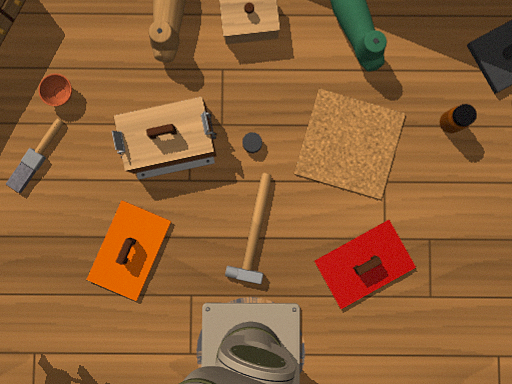

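View pics/side0.png

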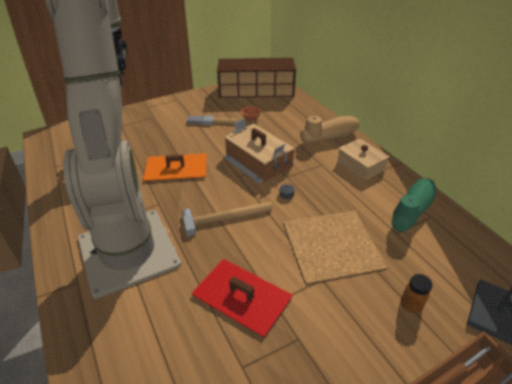

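View pics/wrist0.png

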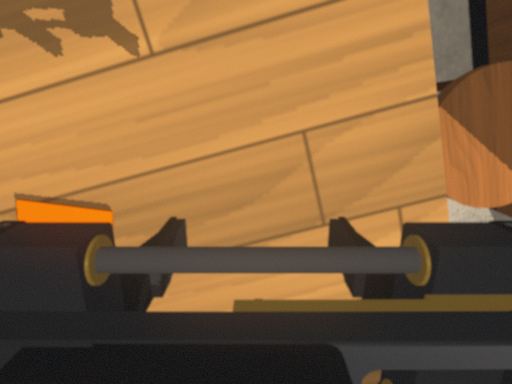

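```bash
cat > h.py <<'E'
import numpy as np, cv2
def proj(d,P):
    K=np.array([[d["fx"],0,d["cx"]],[0,d["fy"],d["cy"]],[0,0,1.]])
    p,_=cv2.projectPoints(np.float64(P).reshape(-1,3),d["rvec"],d["tvec"],K,d["distortion"]); return p.reshape(-1,2)
def ray(d,uv,z,state=None):
    K=np.array([[d["fx"],0,d["cx"]],[0,d["fy"],d["cy"]],[0,0,1.]])
    u=cv2.undistortPoints(np.float64(uv).reshape(-1,1,2),K,d["distortion"]).reshape(-1,2)
    v=np.c_[u,np.ones(len(u))]
    if state is None:
        R=cv2.Rodrigues(d["rvec"])[0]; C=-R.T@d["tvec"]; v=v@R
    else:
        M=d["mount"];Rt=state["orientation"]; C=state["tool_pos"]+Rt@M[:3,3]; v=v@(Rt@M[:3,:3]).T
    return C+v*((z-C[2])/v[:,2])[:,None]
E
python3 - <<'E'
from station import robot, vision
from h import *
d=vision.snapshot("top"); f=d["frame"]
c=cv2.resize(f[80:190,90:230],None,fx=5.5,fy=5.5,interpolation=cv2.INTER_CUBIC); cv2.imwrite("pics/box1.png",c[:,:,::-1])
c=f[75:210,280:420]; c=cv2.resize(c,None,fx=4,fy=4); cv2.imwrite("pics/mat1.png",c[:,:,::-1])
d=vision.snapshot("side"); f=d["frame"]
c=cv2.resize(f[110:200,205:325],None,fx=6,fy=6,interpolation=cv2.INTER_CUBIC); cv2.imwrite("pics/box2.png",c[:,:,::-1])
E
```

```text
(no output)
```

View pics/box1.png

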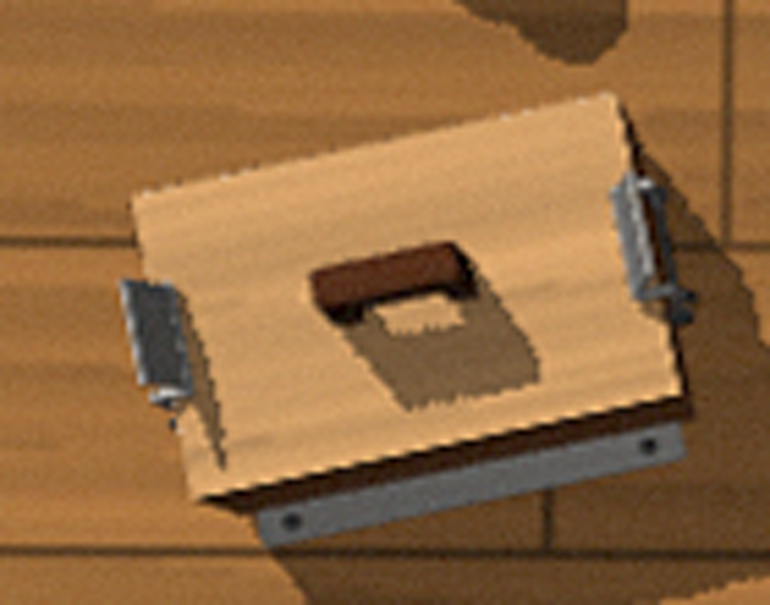

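View pics/mat1.png

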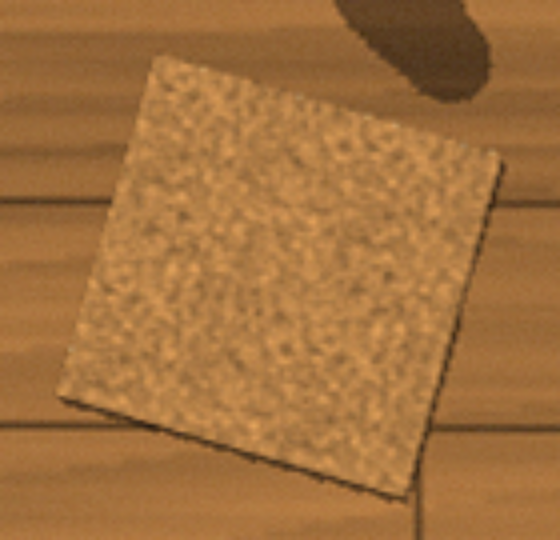

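View pics/box2.png

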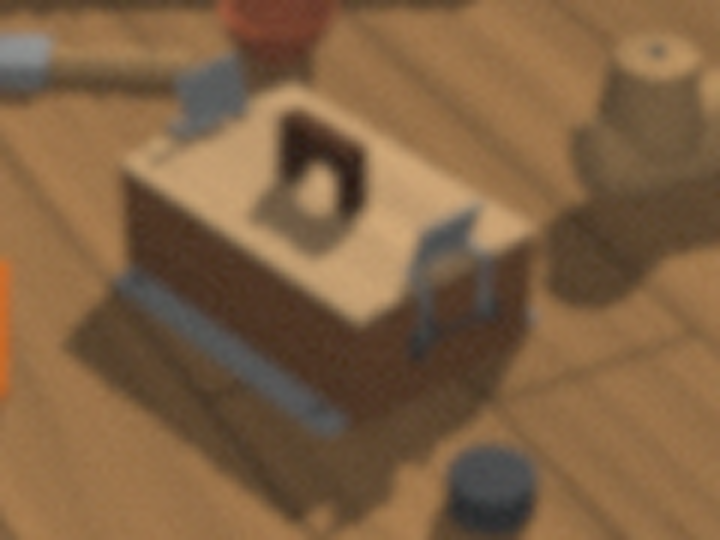

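The box meant is the natural-wood lid one at top (160,130): it has clips at (118,143) and (208,125). The orange (130,250) and red (365,265) lids lie on the bench, have no clips, and are excluded by colour. Enlarged crop: lid corners are at crop (133,197),(612,95),(686,398),(197,500). The mat corners in its crop are at (158,57),(502,158),(407,498),(60,397).

Run:
```python
from station import robot, vision
from h import *
d=vision.snapshot("top")
lc=(np.array([(133,197),(612,95),(686,398),(197,500)])+.5)/5.5-.5+[90,80]
mc=(np.array([(158,57),(502,158),(407,498),(60,397)])+.5)/4-.5+[280,75]
L=ray(d,lc,76); M=ray(d,mc,6)
print(L,L.mean(0)); print(M,M.mean(0))
hb=(np.array([(312,272),(455,243),(470,268),(325,306)])+.5)/5.5-.5+[90,80]
print("handle",ray(d,hb,117).mean(0))
y=(L[0]+L[3]-L[1]-L[2])[:2]; x=(L[0]+L[1]-L[2]-L[3])[:2]
yaw=np.degrees(np.arctan2(-y[0],y[1])); yaw2=np.degrees(np.arctan2(x[1],x[0])); print(yaw,yaw2,np.hypot(*y)/2,np.hypot(*x)/2)
e=(M[0]-M[1])[:2]; print("mat",np.degrees(np.arctan2(-e[0],e[1])))
S=vision.snapshot("side")
c=L.mean(0)[:2]; a=np.radians(yaw); u=np.array([-np.sin(a),np.cos(a)])
for n,P in (("l",[*(c+99*u),97]),("r",[*(c-99*u),97]),("grip",[*c,108])): print(n,P,proj(d,P),(proj(d,P)-[90,80])*5.5,(proj(S,P)-[205,110])*6)
print("mat side",proj(S,M.mean(0)))
```

```text
[[547.26367887 315.48004777  76.        ]
 [591.57321483 117.58468146  76.        ]
 [465.04207087  85.3477091   76.        ]
 [421.34207836 286.18787225  76.        ]] [506.30526073 201.15007765  76.        ]
[[ 632.24220207 -162.48100975    6.        ]
 [ 571.16356892 -371.98601085    6.        ]
 [ 363.42143624 -312.49589114    6.        ]
 [ 423.18347662 -103.05770461    6.        ]] [ 497.50267096 -237.50515409    6.        ]
handle [508.52435144 199.43318297 117.        ]
12.446846352511951 13.697386943928237 204.1664146970206 129.9213456631354
mat -16.253401348121322
l [np.float64(484.9674140262677), np.float64(297.8232191992792), 97] [[118.0835525  141.01623929]] [[154.45953874 335.58931609]] [[203.35871081  88.42925709]]
r [np.float64(527.643107438429), np.float64(104.47693609098872), 97] [[205.20056564 122.66289202]] [[633.60311101 234.64590612]] [[437.16333499 234.23671224]]
grip [np.float64(506.3052607323483), np.float64(201.15007764513396), 108] [[160.66455825 130.88163779]] [[388.65507039 279.84900786]] [[314.80918641 140.80372292]]
mat side [[331.35788205 243.31636279]]
```

```bash
python3 -m creep '[[[-0.41,0.683,0,0],[-0.41,0.683,0,0],[-0.41,0.683,0,0],[-0.41,0.683,0,0],[-0.41,0.683,0,0],[-0.41,0.683,0,0],[-0.41,0.683,0,0],[-0.41,0.683,0,0],[-0.41,0.683,0,0],[-0.41,0.683,0,0],[-0.41,0.683,0,0],[-0.41,0.683,0,0]]]' 1 10; python3 -m creep '[[[0,0,0,0.9],[0,0,0,0.9],[0,0,0,0.9],[0,0,0,0.9],[0,0,0,0.9],[0,0,0,0.9],[0,0,0,0.9],[0,0,0,0.9],[0,0,0,0.55],[0,0,0,0],[0,0,0,0]]]'
```

```text
t: 1.55
tool_pos: [494.9, 258.8, 206.4]
orientation: [[0.259, 0.966, 0.0], [0.966, -0.259, 0.0], [0.001, 0.0, -1.0]]
wrist_force: [0.7, 1.1, 0.0]
gripper_width: 0.032
t: 2.65
tool_pos: [493.9, 260.1, 206.2]
orientation: [[0.974, 0.227, 0.0], [0.227, -0.974, 0.0], [0.0, -0.0, -1.0]]
wrist_force: [-0.2, 0.5, -1.4]
gripper_width: 0.005
```

```bash
cat > snap.py <<'E'
import sys
from station import robot, vision
from h import *
s=robot.get_state()
for n in sys.argv[2:]:
    d=vision.snapshot(n); cv2.imwrite(f"pics/{n}{sys.argv[1]}.png",d["frame"][:,:,::-1])
E
python3 snap.py 1 wrist top
```

```text
(no output)
```

View pics/wrist1.png

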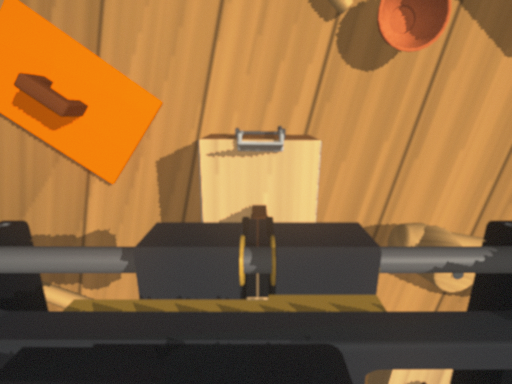

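The wrist view shows the +y clip at (260,140), lid edges upright at columns 200 and 321, and the closed fingers at (259,250), between handle and clip.

Run:
```python
from station import robot, vision
from h import *
s=robot.get_state(); d=vision.snapshot("wrist")
P=ray(d,[(200,139),(321,139),(203,215),(318,215)],76,s); print(P)
R=s["orientation"]
print((P-s["tool_pos"])@R)
```

```text
[[424.92449389 288.0809074   76.        ]
 [550.71530849 317.18149174  76.        ]
 [443.25975309 203.71930638  76.        ]
 [571.83187654 233.4369274   76.        ]]
[[-60.83650763 -42.93740851 130.17472442]
 [ 68.27637175 -42.74407886 130.1817602 ]
 [-62.11641984  43.38421781 130.16422227]
 [ 69.84523371  43.60752835 130.17141018]]
```

```bash
python3 -m creep '[[[0.06,0,0.3,0],[0,0,0.4,0],[0,0,0.4,0],[0,0,0.4,0],[0,0,0.3,0],[0,0,0.2,0],[0,0,0.06,0],[0,0,0,0],[0,0,0,0]]]'; python3 -m creep '[[[0,-0.2,0,0],[0,-0.2,0,0],[0,-0.1,0,0],[0,-0.1,0,0],[0,-0.1,0,0],[0,-0.1,0,0]]]'
```

```text
t: 3.7
tool_pos: [497.3, 260.9, 103.8]
orientation: [[0.974, 0.225, 0.001], [0.225, -0.974, 0.001], [0.001, -0.0, -1.0]]
wrist_force: [-0.1, 0.2, -0.6]
gripper_width: 0.005
t: 4.3
tool_pos: [487.8, 300.0, 103.1]
orientation: [[0.974, 0.225, -0.0], [0.225, -0.974, 0.0], [-0.0, -0.0, -1.0]]
wrist_force: [0.1, -0.0, -1.0]
gripper_width: 0.003
```

```bash
python3 snap.py 2 wrist side; python3 -c "
import cv2
f=cv2.imread('pics/side2.png');cv2.imwrite('pics/side2c.png',cv2.resize(f[100:200,205:325],None,fx=6,fy=6,interpolation=2))"
```

```text
(no output)
```

View pics/wrist2.png

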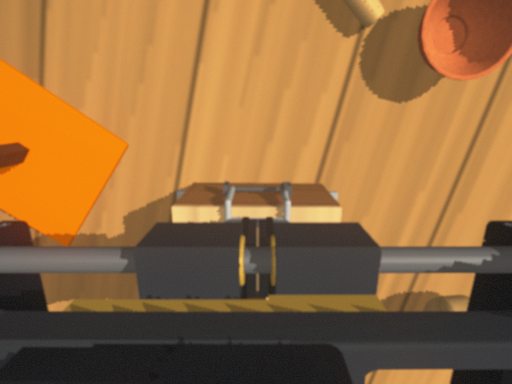

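View pics/side2c.png

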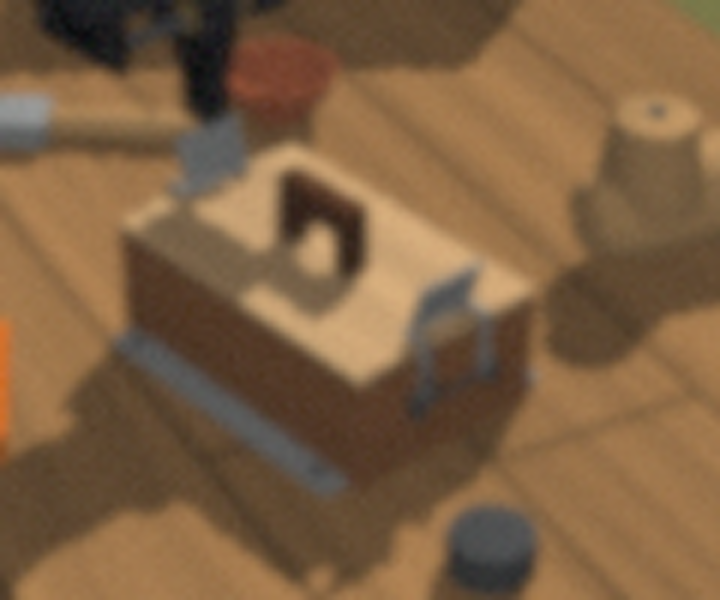

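Run:
```python
from station import robot, vision
from h import *
s=robot.get_state();print(s["tool_pos"],s["wrist_force"],s["t"])
d=vision.snapshot("side"); t=vision.snapshot("top")
p=s["tool_pos"]
for z in (84,103,150):
  q=[p[0],p[1],z]; print(z,(proj(d,q)-[205,100])*6, proj(t,q))
cv2.imwrite("pics/side3c.png",cv2.resize(d["frame"][30:180,180:330],None,fx=4,fy=4,interpolation=2)[:,:,::-1])
```

```text
[487.51444992 300.52950291 103.08871693] [0.54942468 0.40615347 0.10783579] 4.4
84 [[205.93677119 164.60831658]] [[118.6705554  140.86668103]]
103 [[204.95300677 136.2377152 ]] [[116.05699403 139.40463681]]
150 [[202.45769233  64.00404968]] [[109.14500135 135.53808715]]
```

View pics/side3c.png

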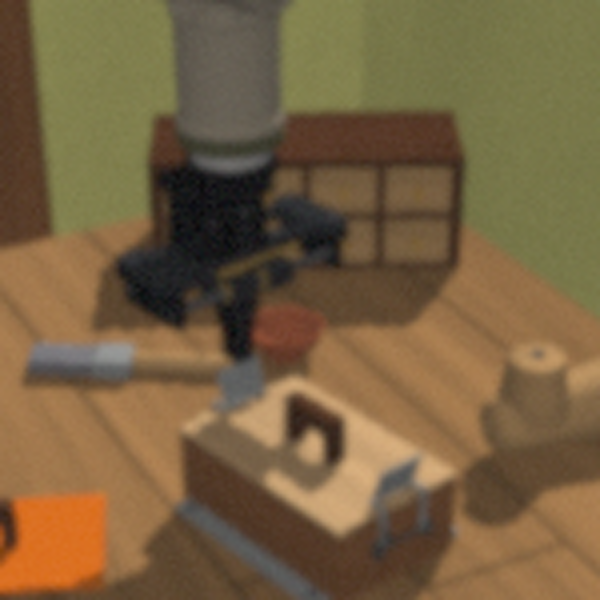

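```bash
python3 -m creep '[[[0,0,-0.3,0],[0,0,-0.3,0],[0,0,-0.3,0],[0,0,-0.3,0],[0,0,0,0],[0,0,0,0]]]';  python3 - <<'E'
from station import robot, vision
from h import *
s=robot.get_state();print(s["tool_pos"],s["wrist_force"],s["t"])
d=vision.snapshot("side"); t=vision.snapshot("top")
p=s["tool_pos"]
f=cv2.resize(d["frame"][30:180,180:330],None,fx=4,fy=4,interpolation=2)
for z in (-19,0,51):
  q=[p[0],p[1],p[2]+z] if z!=51 else [p[0],p[1],p[2]+51]; c=(proj(d,q)[0]-[180,30])*4; print(z,c,proj(t,q)); cv2.circle(f,(int(c[0]),int(c[1])),3,(0,255,0),-1)
cv2.imwrite("pics/side4c.png",f[:,:,::-1])
cv2.imwrite("pics/top4c.png",cv2.resize(t["frame"][60:200,60:240],None,fx=4,fy=4,interpolation=2)[:,:,::-1])
E
```

```text
t: 5.1
tool_pos: [487.9, 299.8, 163.5]
orientation: [[0.974, 0.225, 0.001], [0.225, -0.974, 0.001], [0.001, -0.001, -1.0]]
wrist_force: [-0.3, -0.1, -1.5]
gripper_width: 0.007
[487.9367627  299.81814072 163.51274894] [-0.32239777 -0.11551877 -1.4952774 ] 5.1
-19 [235.98200967 328.63424585] [[110.32736876 135.81407485]]
0 [235.30223677 308.69106133] [[107.37747438 134.15616263]]
51 [233.42880289 253.49042861] [[ 98.83671714 129.35614925]]
```

View pics/side4c.png

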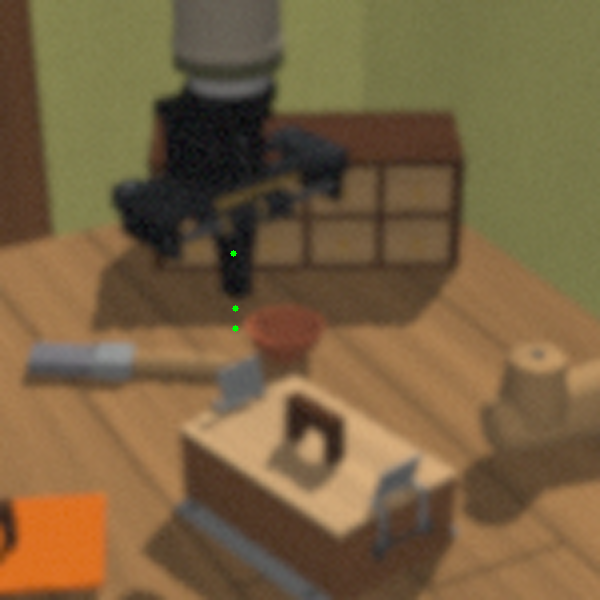

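View pics/top4c.png

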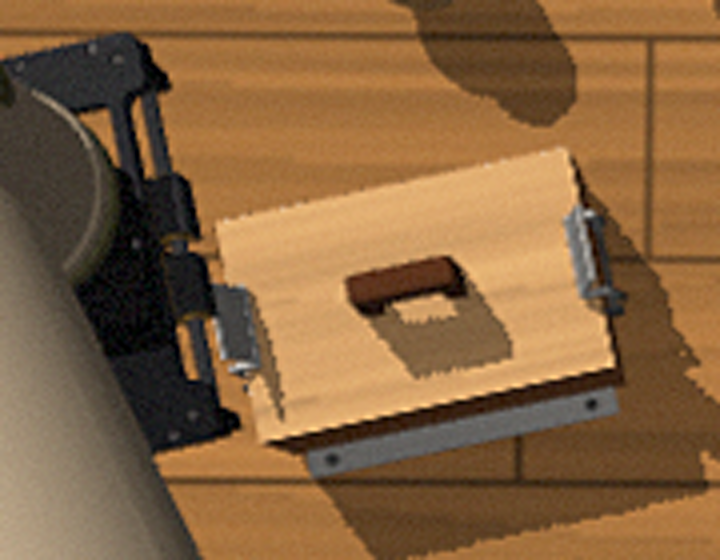

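Run:
```python
from station import robot, vision
from h import *
d=vision.snapshot("wrist");M=np.linalg.inv(d["mount"])
for z in (19,0,-20,-51):
  for x in (43.5,58.5,0):
   for y in (-9.5,9.5):
    q=M@np.array([x,y,z,1]); print(x,y,z,np.round([d["cx"]+d["fx"]*q[0]/q[2],d["cy"]+d["fy"]*q[1]/q[2]]))
cv2.imwrite("pics/wrist5.png",d["frame"][:,:,::-1])
```

```text
43.5 -9.5 19 [317. 201.]
43.5 9.5 19 [316. 225.]
58.5 -9.5 19 [338. 201.]
58.5 9.5 19 [336. 225.]
0 -9.5 19 [257. 201.]
0 9.5 19 [257. 225.]
43.5 -9.5 0 [323. 210.]
43.5 9.5 0 [321. 236.]
58.5 -9.5 0 [346. 210.]
58.5 9.5 0 [343. 236.]
0 -9.5 0 [257. 210.]
0 9.5 0 [257. 236.]
43.5 -9.5 -20 [330. 221.]
43.5 9.5 -20 [328. 250.]
58.5 -9.5 -20 [356. 221.]
58.5 9.5 -20 [353. 250.]
0 -9.5 -20 [257. 221.]
0 9.5 -20 [257. 250.]
43.5 -9.5 -51 [346. 245.]
43.5 9.5 -51 [343. 279.]
58.5 -9.5 -51 [377. 245.]
58.5 9.5 -51 [373. 279.]
0 -9.5 -51 [257. 245.]
0 9.5 -51 [257. 279.]
```

View pics/wrist5.png

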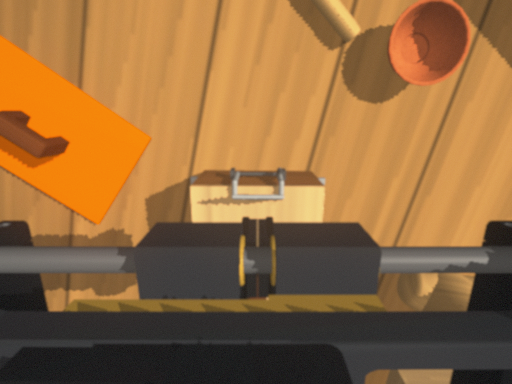

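Both the wrist view (fingertips at row 218, not 201) and the side view (tip at crop row 292, not 328) show the fingertips about 33 mm higher than the stated pose plus overhang gives. The tips are about 14 mm *above* tool_pos. So the fingers passed over the tab, which explains the zero force. I'll back off, go down with that correction and check by touching the lid lightly.

```bash
python3 -m creep '[[[0,0.2,0,0],[0,0.2,0,0],[0,0.2,0,0],[0,0.2,0,0],[0,0,0.3,0],[0,0,0.3,0],[0,0,0.4,0],[0,0,0.4,0],[0,0,0.3,0],[0,0,0,0]]]'; python3 -m creep '[[[0,0,0.1,0],[0,0,0,0],[0,0,0,0]]]';python3 snap.py 6 side; python3 -c "
import cv2
f=cv2.imread('pics/side6.png');cv2.imwrite('pics/side6c.png',cv2.resize(f[70:190,190:310],None,fx=5,fy=5,interpolation=2))"
```

```text
t: 6.25
tool_pos: [495.8, 259.5, 76.2]
orientation: [[0.974, 0.225, -0.003], [0.225, -0.974, -0.002], [-0.003, 0.001, -1.0]]
wrist_force: [-0.7, 0.9, 1.0]
gripper_width: 0.011
t: 6.55
tool_pos: [497.3, 260.9, 73.8]
orientation: [[0.974, 0.225, 0.001], [0.225, -0.974, 0.001], [0.001, -0.001, -1.0]]
wrist_force: [-0.5, -0.0, -0.2]
gripper_width: 0.004
```

View pics/side6c.png

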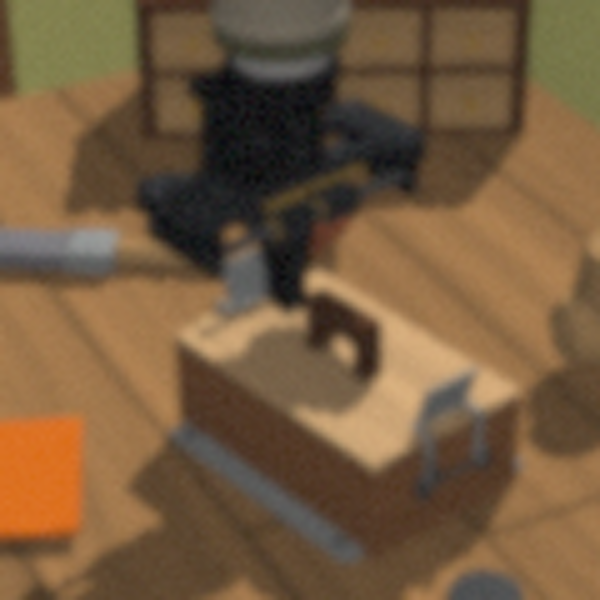

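```bash
python3 -m creep '[[[0,0,0.06,0],[0,-0.1,0,0],[0,-0.1,0,0],[0,-0.1,0,0],[0,-0.1,0,0],[0,-0.08,0,0],[0,-0.08,0,0]]]'; python3 -m creep '[[[0,-0.08,0,0],[0,-0.08,0,0],[0,-0.08,0,0]]]'
```

```text
t: 7.3
tool_pos: [490.9, 287.6, 70.5]
orientation: [[0.974, 0.224, 0.0], [0.224, -0.974, -0.001], [0.0, 0.001, -1.0]]
wrist_force: [-0.4, -4.7, 5.9]
gripper_width: 0.006
t: 7.6
tool_pos: [488.3, 300.0, 70.8]
orientation: [[0.974, 0.225, 0.001], [0.225, -0.974, 0.001], [0.001, -0.0, -1.0]]
wrist_force: [0.0, -2.1, 4.2]
gripper_width: 0.008
```

```bash
python3 -m creep '[[[0,-0.1,0,0],[0,-0.1,0,0],[0,-0.1,0,0],[0,-0.1,0,0],[0,0,0,0],[0,0,0,0]]]'; python3 snap.py 7 side wrist; python3 -c "
import cv2
f=cv2.imread('pics/side7.png');cv2.imwrite('pics/side7c.png',cv2.resize(f[70:190,190:310],None,fx=5,fy=5,interpolation=2))"
```

```text
t: 8.2
tool_pos: [483.2, 319.2, 70.0]
orientation: [[0.974, 0.225, -0.0], [0.225, -0.974, -0.0], [-0.0, 0.0, -1.0]]
wrist_force: [0.1, -0.4, -0.7]
gripper_width: 0.007
```

View pics/side7c.png

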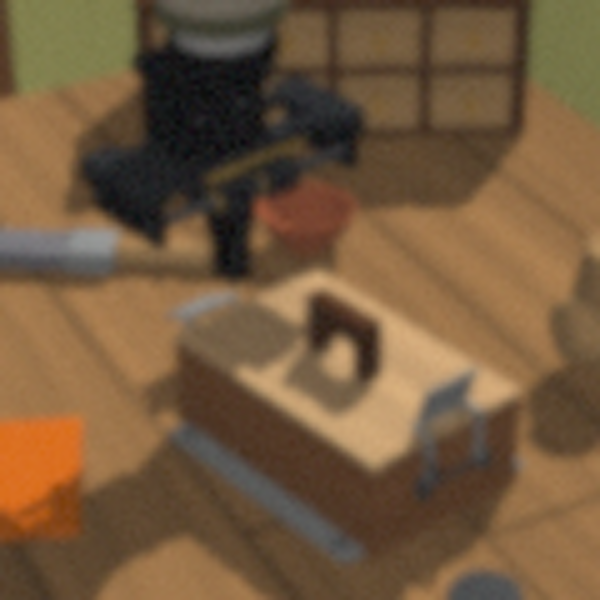

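View pics/wrist7.png

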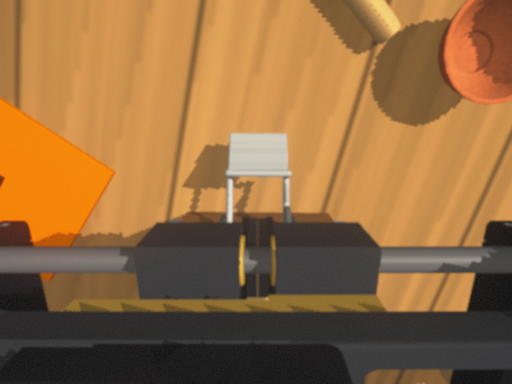

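+y clip is open: the tab lies out at wrist pixel (258,150). Now over the handle to the −y side.

```bash
python3 -m creep '[[[0,0,-0.4,0],[0,0,-0.5,0],[0,0,-0.5,0],[0,0.5,0,0],[0,0.6,0,0],[0,0.6,0,0],[0,0.6,0,0],[0,0.6,0,0],[0,0.6,0,0],[0,0.1,0,0],[0,0,0,0],[0,0,0,0]]]'; python3 -m creep '[[[0,0,0.4,0],[0,0,0.4,0],[0,0,0.3,0],[0,0,0.2,0],[0,0,0.1,0],[0,0,0,0],[0,0,0,0]]]'; python3 snap.py 8 side ; python3 -c "
import cv2
f=cv2.imread('pics/side8.png');cv2.imwrite('pics/side8c.png',cv2.resize(f[70:190,200:320],None,fx=5,fy=5,interpolation=2))"
```

```text
t: 9.5
tool_pos: [523.6, 144.9, 140.1]
orientation: [[0.974, 0.226, -0.0], [0.226, -0.974, 0.001], [-0.0, -0.001, -1.0]]
wrist_force: [-0.4, 1.2, 0.2]
gripper_width: 0.004
t: 10.2
tool_pos: [524.2, 144.2, 70.7]
orientation: [[0.974, 0.225, 0.001], [0.225, -0.974, 0.0], [0.001, -0.0, -1.0]]
wrist_force: [-0.7, -0.1, 0.3]
gripper_width: 0.002
```

View pics/side8c.png

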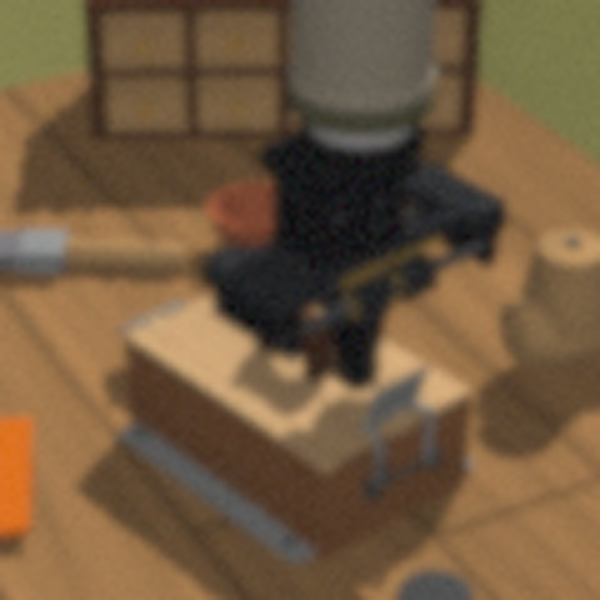

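The finger is at crop (357,370), inside the −y tab at (395,400). Push it out.

```bash
python3 -m creep '[[[0,0.1,0,0],[0,0.1,0,0],[0,0.1,0,0],[0,0.1,0,0],[0,0.1,0,0],[0,0.1,0,0],[0,0.1,0,0]]]';python3 -m creep '[[[0,0.1,0,0],[0,0.1,0,0],[0,0.1,0,0],[0,0.1,0,0],[0,0.1,0,0],[0,0,0,0],[0,0,0,0]]]'; python3 snap.py 9 side ; python3 -c "
import cv2
f=cv2.imread('pics/side9.png');cv2.imwrite('pics/side9c.png',cv2.resize(f[70:190,200:320],None,fx=5,fy=5,interpolation=2))"
```

```text
t: 10.95
tool_pos: [532.0, 110.4, 70.8]
orientation: [[0.974, 0.226, 0.001], [0.226, -0.974, 0.001], [0.001, -0.001, -1.0]]
wrist_force: [-2.5, 2.2, 6.8]
gripper_width: 0.005
t: 11.65
tool_pos: [537.3, 85.2, 70.0]
orientation: [[0.974, 0.225, -0.0], [0.225, -0.974, 0.0], [-0.0, -0.0, -1.0]]
wrist_force: [-0.1, -0.6, 0.5]
gripper_width: -0.001
```

View pics/side9c.png

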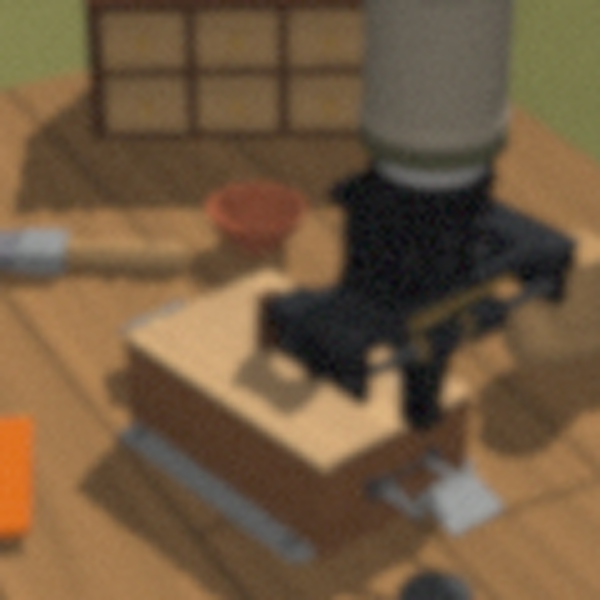

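Both clips are down (the −y tab is flat at crop (465,500)). Now the handle: up, open, and over the middle.

```bash
python3 -m creep '[[[0,0,-0.4,0],[0,0,-0.5,0],[0,0,-0.5,0],[0,-0.4,0,0],[0,-0.5,0,0],[0,-0.5,0,0],[0,-0.5,0,0],[0,-0.4,0,0],[0,-0.09,0,0],[0,0,0,0],[0,0,0,0]]]' 0 30; python3 snap.py 10 wrist side top; python3 -c "
import cv2
f=cv2.imread('pics/side10.png');cv2.imwrite('pics/side10c.png',cv2.resize(f[70:190,200:320],None,fx=5,fy=5,interpolation=2))"
```

```text
t: 12.8
tool_pos: [510.8, 200.5, 140.1]
orientation: [[0.975, 0.224, 0.0], [0.224, -0.975, -0.0], [0.0, 0.0, -1.0]]
wrist_force: [-0.0, -0.1, -0.1]
gripper_width: 0.924
```

View pics/wrist10.png

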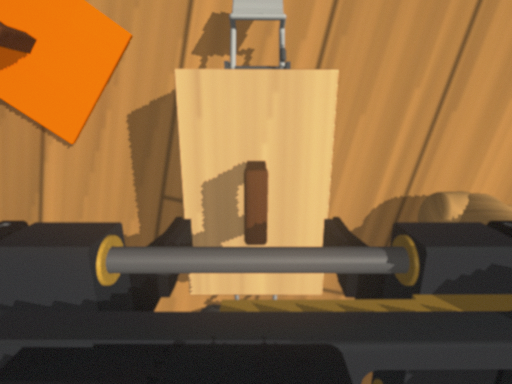

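View pics/side10c.png

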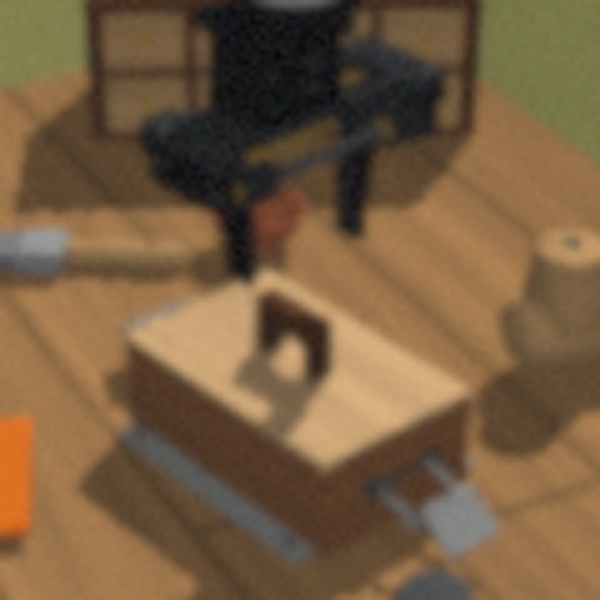

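Run:
```python
from station import robot, vision
from h import *
s=robot.get_state(); d=vision.snapshot("wrist")
P=ray(d,[(256,162),(256,226),(256,244)],117,s); print(P)
print((P-s["tool_pos"])@s["orientation"])
P=ray(d,[(176,69),(339,69)],76,s); print(P.mean(0),((P-s["tool_pos"])@s["orientation"]))
```

```text
[[501.80079345 236.65096678 117.        ]
 [512.64349189 188.77364368 117.        ]
 [515.95052638 174.17055167 117.        ]]
[[ -0.75177146 -37.17136374  23.19125079]
 [ -0.87588019  11.91821483  23.19829994]
 [ -0.91383573  26.89103448  23.20044999]]
[488.06075012 302.13165024  76.        ] [[ -63.8232775  -104.16162669   64.17383557]
 [  64.77259689 -103.98366411   64.18971443]]
```

```bash
python3 -m creep '[[[0,-0.04,0.3,0],[0,0,0.3,0],[0,0,0.3,0],[0,0,0.25,0],[0,0,0.15,0],[0,0,0.05,0],[0,0,0,0],[0,0,0,0]]]'; python3 -m creep '[[[0,0,0,0],[0,0,0,0],[0,0,0,0],[0,0,0,0],[0,0,0,0],[0,0,0,0],[0,0,0,0],[0,0,0,0]]]' 1 30;python3 snap.py 11 side; python3 -c "
import cv2
f=cv2.imread('pics/side11.png');cv2.imwrite('pics/side11c.png',cv2.resize(f[70:190,200:320],None,fx=5,fy=5,interpolation=2))"
```

```text
t: 13.8
tool_pos: [510.4, 203.9, 73.2]
orientation: [[0.974, 0.225, 0.001], [0.225, -0.974, 0.001], [0.001, -0.0, -1.0]]
wrist_force: [0.1, 0.2, 0.1]
gripper_width: 0.998
t: 14.6
tool_pos: [510.0, 203.8, 72.6]
orientation: [[0.974, 0.225, 0.0], [0.225, -0.974, 0.0], [0.0, -0.0, -1.0]]
wrist_force: [-0.5, 0.2, -0.4]
gripper_width: 0.357
```

View pics/side11c.png

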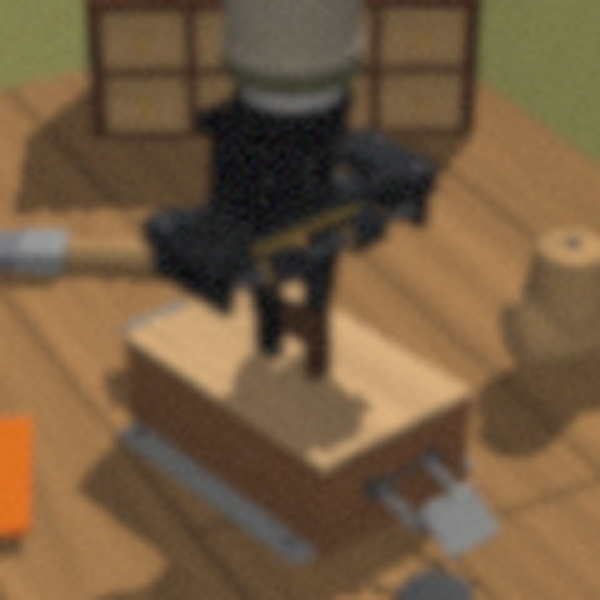

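```bash
python3 -m creep '[[[0,0,0,0],[0,0,0,0],[0,0,0,0],[0,0,0,0],[0,0,0,0],[0,0,0,0]]]'; python3 -m creep '[[[0,0,-0.1,0],[0,0,-0.1,0],[0,0,-0.2,0],[0,0,-0.3,0],[0,0,-0.4,0],[0,0,-0.4,0],[0,0,0,0],[0,0,0,0]]]'; python3 snap.py 12 side; python3 -c "
import cv2
f=cv2.imread('pics/side12.png');cv2.imwrite('pics/side12c.png',cv2.resize(f[40:190,200:350],None,fx=4,fy=4,interpolation=2))"
```

```text
t: 15.25
tool_pos: [510.0, 203.7, 72.6]
orientation: [[0.974, 0.225, -0.0], [0.225, -0.974, 0.0], [-0.0, -0.0, -1.0]]
wrist_force: [-0.9, -0.7, 0.9]
gripper_width: 0.204
t: 16.05
tool_pos: [510.1, 203.8, 147.9]
orientation: [[0.974, 0.225, 0.001], [0.225, -0.974, 0.001], [0.001, -0.001, -1.0]]
wrist_force: [0.3, 0.0, -2.2]
gripper_width: 0.205
```

View pics/side12c.png

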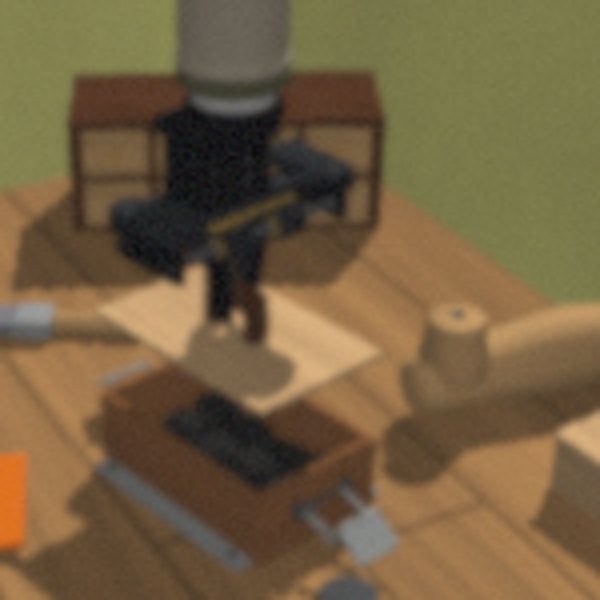

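```bash
python3 -m creep '[[[-0.05,0.19,0,0],[-0.1,0.388,0,0],[-0.1,0.388,0,0],[-0.1,0.388,0,0],[-0.1,0.388,0,0],[-0.1,0.388,0,0],[-0.1,0.388,0,0],[-0.1,0.388,0,0],[-0.1,0.388,0,0],[-0.1,0.388,0,0],[-0.1,0.388,0,0],[-0.1,0.388,0,0]]]'; python3 -m creep '[[[-0.1,0.388,0,0],[-0.1,0.388,0,0],[-0.1,0.388,0,0],[-0.1,0.388,0,0],[-0.1,0.388,0,0],[-0.1,0.388,0,0],[-0.1,0.388,0,0],[-0.1,0.388,0,0],[-0.1,0.388,0,0],[-0.1,0.388,0,0],[-0.08,0.19,0,0],[0,0,0,0]]]'; python3 -m creep '[[[0,0,0,0.4],[0,0,0,0.5],[0,0,0,0.6],[0,0,0,0.6],[0,0,0,0.6],[0,0,0,0.5],[0,0,0,0.4],[0,0,0,0],[0,0,0,0],[0,0,0,0]]]'
```

```text
t: 17.3
tool_pos: [503.2, -28.0, 146.8]
orientation: [[0.975, 0.224, -0.001], [0.224, -0.975, -0.0], [-0.001, -0.0, -1.0]]
wrist_force: [0.3, -0.3, -2.1]
gripper_width: 0.202
t: 18.5
tool_pos: [496.0, -238.6, 147.1]
orientation: [[0.975, 0.222, -0.001], [0.222, -0.975, -0.0], [-0.001, 0.0, -1.0]]
wrist_force: [-1.3, 1.3, -2.5]
gripper_width: 0.2
t: 19.5
tool_pos: [497.3, -236.3, 147.5]
orientation: [[0.963, -0.27, -0.0], [-0.27, -0.963, 0.0], [-0.0, -0.0, -1.0]]
wrist_force: [0.1, -1.1, -1.0]
gripper_width: 0.204
```

```bash
python3 -m creep '[[[0,0,0.2,0],[0,0,0.3,0],[0,0,0.4,0],[0,0,0.4,0],[0,0,0.4,0],[0,0,0.3,0],[0,0,0.2,0],[0,0,0.15,0],[0,0,0.1,0],[0,0,0.05,0],[0,0,0,0],[0,0,0,0]]]'; python3 snap.py 13 side top; python3 -c "
import cv2
f=cv2.imread('pics/side13.png');cv2.imwrite('pics/side13c.png',cv2.resize(f[120:320,230:430],None,fx=3,fy=3,interpolation=2))"
```

```text
t: 20.7
tool_pos: [497.6, -236.9, 23.1]
orientation: [[0.962, -0.272, 0.001], [-0.272, -0.962, -0.0], [0.001, -0.0, -1.0]]
wrist_force: [-0.6, 0.4, -2.2]
gripper_width: 0.203
```

View pics/side13c.png

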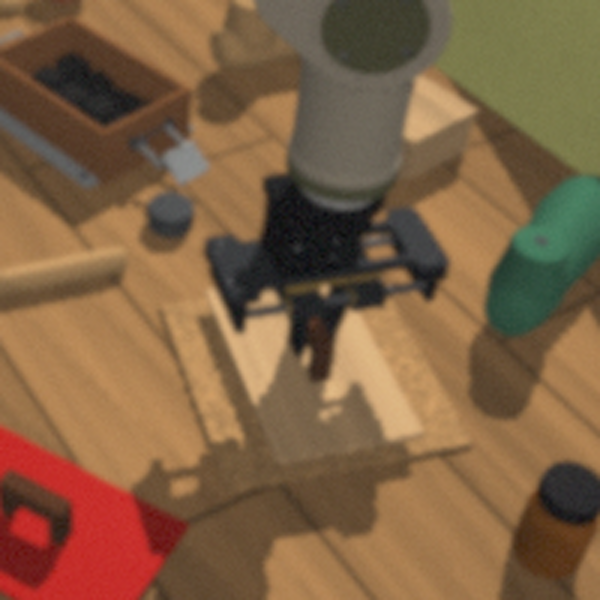

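View pics/top13.png

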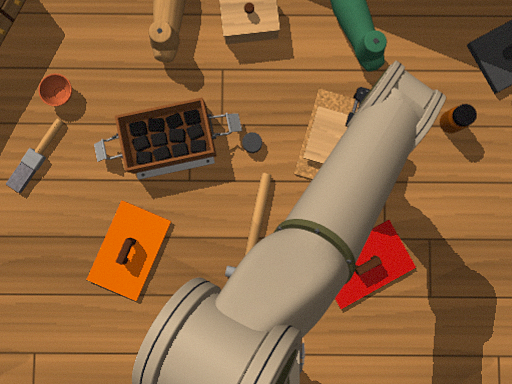

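The lid is level and centred just above the mat, and both clips lie open. Lower the last ~8 mm in small steps and watch the force.

```bash
python3 -m creep '[[[0,0,0.05,0],[0,0,0.04,0],[0,0,0.03,0],[0,0,0,0]]]'; python3 -m creep '[[[0,0,0.03,0],[0,0,0,0],[0,0,0,0]]]'
```

```text
t: 21.2
tool_pos: [497.1, -236.7, 16.3]
orientation: [[0.962, -0.272, -0.0], [-0.272, -0.962, 0.0], [-0.001, -0.0, -1.0]]
wrist_force: [-0.1, 0.5, -1.6]
gripper_width: 0.204
t: 21.5
tool_pos: [497.3, -236.8, 15.1]
orientation: [[0.962, -0.272, -0.0], [-0.272, -0.962, 0.0], [-0.0, -0.0, -1.0]]
wrist_force: [0.1, -0.2, -2.3]
gripper_width: 0.202
```

```bash
python3 -m creep '[[[0,0,0.03,0],[0,0,0,0],[0,0,0,0]]]';  python3 -m creep '[[[0,0,0.02,0],[0,0,0,0],[0,0,0,0]]]'
```

```text
t: 21.8
tool_pos: [497.5, -236.9, 14.6]
orientation: [[0.962, -0.272, 0.0], [-0.272, -0.962, 0.001], [0.0, -0.001, -1.0]]
wrist_force: [-5.2, 2.5, 11.5]
gripper_width: 0.204
t: 22.1
tool_pos: [497.5, -236.9, 14.5]
orientation: [[0.962, -0.273, 0.001], [-0.273, -0.962, 0.002], [0.0, -0.002, -1.0]]
wrist_force: [-10.2, 6.0, 25.2]
gripper_width: 0.206
```

Contact at 14.6, as predicted. Ease back 1.5 mm, release fully, then retreat up.

```bash
python3 -m creep '[[[0,0,-0.03,0],[0,0,0,0]]]'; python3 -m creep '[[[0,0,0,0],[0,0,0,0],[0,0,0,0],[0,0,0,0],[0,0,0,0],[0,0,0,0],[0,0,0,0],[0,0,0,0],[0,0,0,0],[0,0,0,0]]]' 0; python3 -m creep '[[[0,0,-0.1,0],[0,0,-0.2,0],[0,0,-0.4,0],[0,0,-0.5,0],[0,0,-0.5,0],[0,0,-0.5,0],[0,0,-0.5,0],[0,0,-0.4,0],[0,0,0,0],[0,0,0,0]]]'; python3 -m creep '[[[0,0.3,0,0],[0,0.5,0,0],[0,0.5,0,0],[0,0.5,0,0],[0,0.5,0,0],[0,0.3,0,0],[0,0,0,0],[0,0,0,0],[0,0,0,0]]]';python3 snap.py 14 side top wrist
```

```text
t: 22.3
tool_pos: [497.7, -237.0, 14.6]
orientation: [[0.962, -0.272, 0.001], [-0.272, -0.962, -0.0], [0.001, -0.0, -1.0]]
wrist_force: [-2.6, 0.8, 7.9]
gripper_width: 0.202
t: 23.3
tool_pos: [497.3, -236.8, 14.1]
orientation: [[0.962, -0.272, -0.0], [-0.272, -0.962, 0.0], [-0.0, -0.0, -1.0]]
wrist_force: [0.6, 0.3, 0.3]
gripper_width: 0.974
t: 24.3
tool_pos: [497.4, -236.9, 169.6]
orientation: [[0.962, -0.272, 0.001], [-0.272, -0.962, 0.0], [0.001, -0.0, -1.0]]
wrist_force: [-0.2, 0.3, -0.5]
gripper_width: 1.003
t: 25.2
tool_pos: [462.4, -360.5, 168.6]
orientation: [[0.963, -0.271, -0.0], [-0.271, -0.963, 0.001], [-0.001, -0.001, -1.0]]
wrist_force: [-0.7, -0.6, 0.3]
gripper_width: 0.998
```

View pics/side14.png

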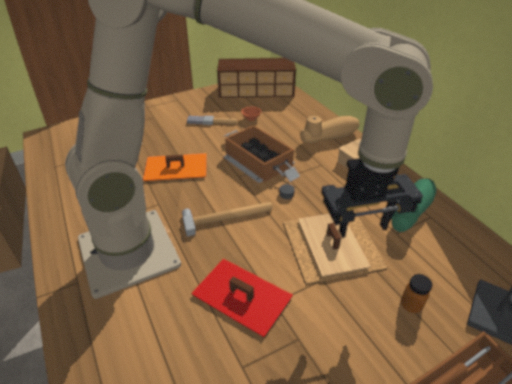

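View pics/wrist14.png

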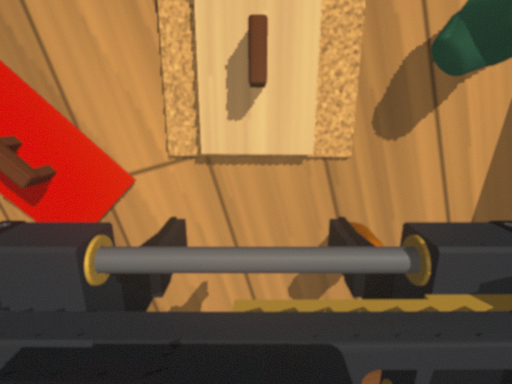

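View pics/top14.png

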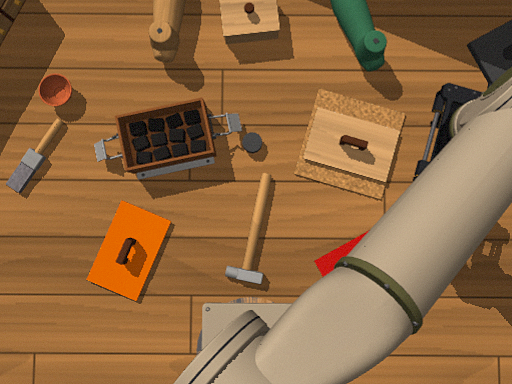

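The top view shows the lid flat on the mat with its handle at (353,143), while the mat's middle is at about (351,143). Both clips lie out at (100,151) and (234,122), and the gripper is clear.

Run:
```python
from station import robot, vision
from h import *
d=vision.snapshot("top"); print("handle",ray(d,[(353,142)],59), "t",robot.get_state()["t"])
print(robot.job_done())
```

```text
handle [[ 492.85646555 -233.40745595   59.        ]] t 25.4
the job is handed in; nothing more can be done
None
```

The box is open and its lid is lying flat and right way up on the cork mat. I handed the job in at about 25 s of the 59 s, and no verdict is reported.

- **What I did:** I flipped both clips outwards until they snapped down. Then I lifted the lid straight up by its handle, turned it to line up with the mat, set it down, let go and moved the gripper away.
- **Last checks:** The handle came out at about (493, -233) mm and the mat's centre at (497.5, -237.5) mm, so it is roughly 6 mm off, within the 40 mm allowed. In the pictures both clips lie open, and the wrist force read near zero with the gripper clear.
- **What disagreed:** The fingertips are really about 33 mm higher than the stated tool position and finger overhang say. My first push therefore passed over the top of the +y clip without touching it. I corrected for this using the wrist and side pictures, and the contact height when setting the lid down agreed with the correction.
- **Setting down:** I pressed a little more than needed. The upward force reached about 25 N for a moment, and I eased off before letting go.

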